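# Unlatch the floor service box with the long T-key

### The job

Unlatch the white floor service box on the bench: take the long T-key out of its stand, lower it (do not drop it) down the box's round shaft until its socket is fully over the square stem at the bottom, then turn it clockwise, seen from above, about a sixth of a turn of the stem, to its stop. Let go and leave the long key standing upright in the shaft, with the stem still turned; leave the short T-key where it stands.

Things in the scene. Friction and masses are not known exactly. Their poses are not given: they have to be found in the camera images.
- long_key: Long dark steel T-key, upright in a low grey stand (78 mm square, 26 mm high), 0.3-0.65 kg. Origin: centre of its foot, 6 mm above the bench; z up the 16 mm shank, x along the grip bar. Bar 110 mm long (x), 16 wide (y), 18 high, centre 150 mm above the origin. Foot: square socket with sides along x and y, 37 mm inside, 47 outside, 59 over the corners, 58 high, open 52 mm up from the foot.
- short_key: Short T-key, a bystander in an identical stand: same bar and socket, but the bar's centre is only 75 mm above the foot, too short to reach the stem. Origin at the centre of its foot, z up, x along its bar. The two stands may be either way round.
- stem_top (a point): Centre of the square stem's tip; z up, x and y along its sides (turns with it). It stands in a round upright shaft, 84 mm inner diameter, in the middle of a fixed white box 160 mm square. The shaft's mouth (box top, 120 mm above the bench) is 54 mm above this point; its flat floor, on which the key's foot rests, 46 mm below. Stem 28 mm square for 22 mm, then 24 mm of taper to 10 mm.
- stem (a joint): Turn of the square stem, rad: 0 latched, grows clockwise seen from above, stop at 1.05 (60 degrees). Starts at 0 to 0.12, stays where left (friction 0.12 N m, no spring). The socket fits in any of four quarter turns, with play of 4.5 mm on each side and 0.42 rad (24 degrees) each way about square: set on square, the key turns up to 24 degrees before the stem follows.
Not all that is in view belongs to the job. What is shaped like the long_key but yellow is not meant.

How it is judged:
By the outcome, as a careful person would: the job done as asked, in the order asked, and still so for the second after the job is handed in, with the robot touching nothing.
It also fails if it takes over 46 s, if anything falls off the work surface, if the arm or the gripper's body presses on something with over 40 N, if the wrist force passes 120 N, or if a joint passes its speed limit or range.

### The arm

A 6-joint arm with a two-finger parallel gripper is mounted at the origin on the work surface. World frame = base frame: x ahead of the robot, y to its left, z up, the work surface at z = 0. Lengths are in mm, angles in rad, forces in N, time in s.
With the tool pointing down it reaches from about 300 to 775 mm from the base axis. Payload 14.6 kg.
Tool frame: the origin (TCP) lies between the finger pads; the fingertips stand 8 mm ahead of it and the grasp point (between the pads) lies 11 mm behind it; z points along the fingers, y is the direction in which the jaws open and shut (so a half turn about z gives the same grasp; the last joint's range is limited). The gripper opens to 94 mm and grips with 3 to 60 N. Pads are 16 mm wide; open, the fingers measure 119 mm over their backs; the gripper's body (75 mm by 177 mm) begins 78 mm behind the grasp point.
Start: joints at [1.283, 0.3, 1.521, -0, 1.321, -0.067], TCP at [120.454, 536.638, 213.446] pointing down, gripper open.
Joint ranges: [-3.03, 3.03], [-0.79, 2.21], [0.23, 2.52], [-1.04, 4.18], [0, 3.07], [-2.55, 2.55]. Speed limits (rad/s): [2.22, 2.22, 2.57, 3.14, 3.14, 3.14].

### API

Orientations are given as [roll, pitch, yaw] about the fixed x, y, z axes, in that order (R = Rz(yaw) Ry(pitch) Rx(roll)).
In Python, from cell import manip, cams, models gives the robot as it stands. The module is installed in compiled form; this text tells all that it offers.
- The arm moves only by the shell command python3 -m pendant 'ROWS' [OPENING] [FORCE]. ROWS is JSON, a list that holds one entry, the list of rows, each a list of 4 numbers: the shift along the tool's x, y, z in cm, then the turn about the tool's z in rad. In form: [[[x, y, z, roll], ...]]. A call has 1 to 5 rows; each row is the pose to reach, as a shift and turn from the pose commanded when the call began, along the tool's axes at that moment; what a row does not reach only later rows make up. A row lasts 1/10 s, in which the tool goes at most 50 mm and 8.59 degrees, less where a joint would pass 70% of its speed; a pose out of reach is approached as far as the arm can. A call with a gripper value outside its range is refused whole. OPENING is the opening, from -1 (shut) to 1 (fully open), so that 0 is half open, set as the call begins (- or left out, the last holds). The fingers move at their own pace and stop on an object; FORCE is the grip in N (left out, the last holds). Time passes only in rows, so rows that repeat a pose let the fingers close. It gives the time, the measured TCP pose, the force and the opening at its end, in the units of the state.
- manip.read_state(): the state, without advancing time (a new reading comes with each control period).
- cams.camera(name): name is "scene" or "side" or "wrist"; returns a dict with "frame" (400x640x3 uint8, red, green, blue), "K" (3x3 intrinsics, pixels), "D" ([k1, k2, p1, p2, k3] as OpenCV has them; the pictures are not rectified), "pose" (4x4, takes a point from camera to world coordinates). Camera axes: x right, y down, z forward; pixel columns grow to the right and rows downward; lengths in mm; the calibration is good to about 2 mm. A picture is of the moment at which its call begins. There is no depth.
- manip.sign_off(): hands the job in, once; it reports no verdict.
Trained networks look in the newest picture that a camera, given by its name, has taken for a name from the list of things; names that differ only in an ending like _2 or _b are one class to them, and where a whole thing is asked for, a point or a joint stands for the part that bears it (a point fixed in the world has none). Each returns a list of dicts, best first, with "score" (0 to 1); they miss things now and then, are a little off and sometimes report something else, mostly with a low value. They report only what shows in the picture. A call takes as long as a camera call. They do not tell look-alikes from the thing itself.
- models.regions_of(camera, name): "pixels" (400x640 bool, what is visible of it) and "point" ([column, row] in pixels, amid what is visible of it).
The state is a dict: "clock": time; "joints": joint angles; "qd": joint speeds; "effort": joint torques, N m; "eef_pos": TCP position; "eef_rot": TCP orientation; "wrist_force": force on the tool from outside, world axes, zero at the start; "moment": the same for the moment, N m; "finger_gap": finger opening in mm.
Only numpy, scipy, OpenCV 4.12 (cv2) and the standard library are available. Lean on these libraries where they do the work, as an engineer would, in place of code of your own. Each camera call takes 0.05 s, during which the arm holds its last target.

## Working session

There is one attempt and no reset: what is moved stays moved. The work goes in short steps, Python scripts to look and compute and a shell command to move; the robot and the scene stay as the last step left them, time stands still between calls to the robot, and variables do not carry over. Pictures are saved under pics/ and viewed, and the job is handed in when it is done.

```bash
mkdir -p pics; cat > h.py <<'E'
import numpy as np,cv2
from cell import manip,cams,models
def snap(n,f):
    c=cams.camera(n); cv2.imwrite('pics/'+f,c['frame'][:,:,::-1]); return c
def ray(c,p):
    u=cv2.undistortPoints(np.array([[p]],float),c['K'],np.array(c['D'],float))[0,0]
    T=np.array(c['pose']); d=T[:3,:3]@np.array([u[0],u[1],1]); return T[:3,3],d
def atz(c,p,z):
    o,d=ray(c,p); return o+d*(z-o[2])/d[2]
def proj(c,P):
    T=np.linalg.inv(np.array(c['pose'])); r,_=cv2.Rodrigues(T[:3,:3])
    return cv2.projectPoints(np.array(P,float).reshape(-1,1,3),r,T[:3,3],c['K'],np.array(c['D'],float))[0][:,0]
E
python3 - <<'E'
from h import *
s=manip.read_state();print(s)
for n in ['scene','side','wrist']:
    c=snap(n,n+'0.png'); print(n,np.array(c['pose']).round(2).tolist(),c['K'][0][0])
    for k in ['long_key','short_key','stem_top','stem']:
        try: print(k,[(round(r['score'],2),np.round(r['point']).tolist(),int(r['pixels'].sum())) for r in models.regions_of(n,k)])
        except Exception as e: print(k,e)
E
```

```text
{'clock': 0.0, 'joints': array([ 1.28339039e+00,  3.00493430e-01,  1.52157204e+00, -6.00437799e-06,
        1.32067850e+00, -6.66113846e-02]), 'qd': array([-0.00085622,  0.00020125, -0.0002324 , -0.00118176, -0.00093316,
       -0.00124303]), 'effort': array([-2.73032223e-03, -5.31816101e+01, -3.52727115e+01,  7.07295584e-02,
        2.43866391e-02, -7.31057071e-05]), 'eef_pos': array([120.39363488, 536.41039076, 212.87789467]), 'eef_rot': array([-3.14044350e+00, -7.08315267e-05,  2.92079955e+00]), 'wrist_force': array([-0.40811803,  0.43346724,  0.31844218]), 'moment': array([ 0.02505919,  0.01780942, -0.00232359]), 'finger_gap': 94.15358112952055}
scene [[-0.15, 0.73, -0.66, 1396.87], [0.99, 0.11, -0.1, 61.74], [-0.0, -0.67, -0.74, 949.81], [0.0, 0.0, 0.0, 1.0]] 469.83168127549317
long_key [(0.8, [251.0, 160.0], 648), (0.78, [186.0, 217.0], 1109)]
short_key [(0.97, [316.0, 198.0], 632)]
stem_top []
stem []
side [[0.7, -0.38, 0.6, -14.41], [-0.71, -0.38, 0.59, -655.18], [-0.0, -0.84, -0.54, 614.33], [0.0, 0.0, 0.0, 1.0]] 414.4907746654079
long_key [(0.92, [354.0, 264.0], 1672), (0.79, [465.0, 243.0], 1589)]
short_key [(0.65, [319.0, 212.0], 902)]
stem_top []
stem [(0.31, [318.0, 210.0], 939)]
wrist [[0.22, 0.95, 0.23, 53.18], [0.98, -0.21, -0.05, 552.52], [-0.0, 0.23, -0.97, 385.19], [0.0, 0.0, 0.0, 1.0]] 342.0155606223218
long_key []
short_key []
stem_top []
stem []
```

View pics/scene0.png

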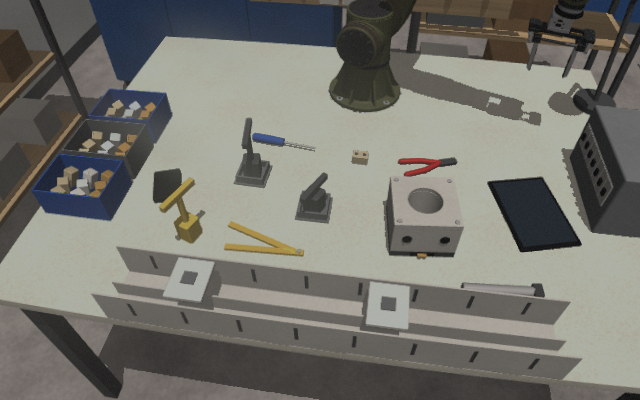

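View pics/side0.png

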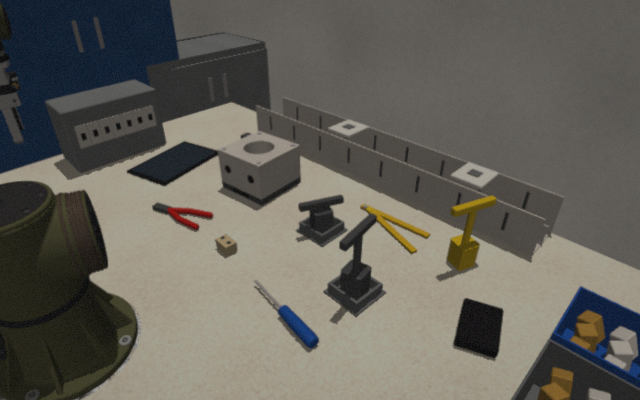

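View pics/wrist0.png

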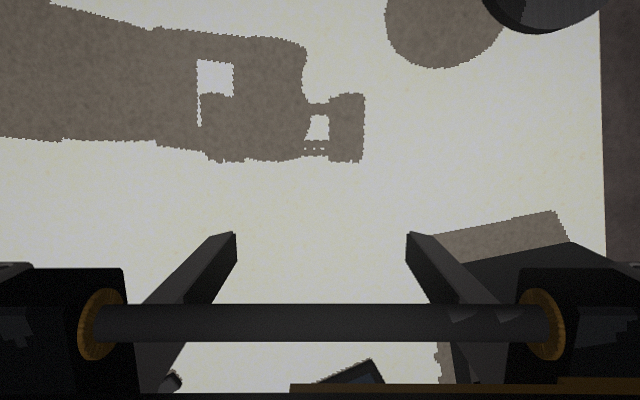

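The scene shows the long key near (251,150), the short key at (315,195), the yellow lookalike at (186,210) and the box mouth at (424,200). In the side view the same things are at (355,265), (320,215), (465,235) and (260,146). I'll enlarge these areas.

```bash
python3 - <<'E'
import cv2,numpy as np
s=cv2.imread('pics/scene0.png');d=cv2.imread('pics/side0.png')
a=cv2.resize(s[110:195,225:280],None,fx=6,fy=6,interpolation=cv2.INTER_CUBIC)
b=cv2.resize(d[205:315,320:390],None,fx=5,fy=5,interpolation=cv2.INTER_CUBIC)
h=560
o=np.zeros((h,700,3),np.uint8);o[:a.shape[0],:a.shape[1]]=a;o[:b.shape[0],340:340+b.shape[1]]=b
cv2.imwrite('pics/cr1.png',o)
a=cv2.resize(s[165:265,375:470],None,fx=4,fy=4);b=cv2.resize(d[125:205,210:310],None,fx=4,fy=4)
o=np.zeros((410,800,3),np.uint8);o[:400,:380]=a;o[:320,400:800]=b
cv2.imwrite('pics/cr2.png',o)
E
```

```text
(no output)
```

View pics/cr1.png

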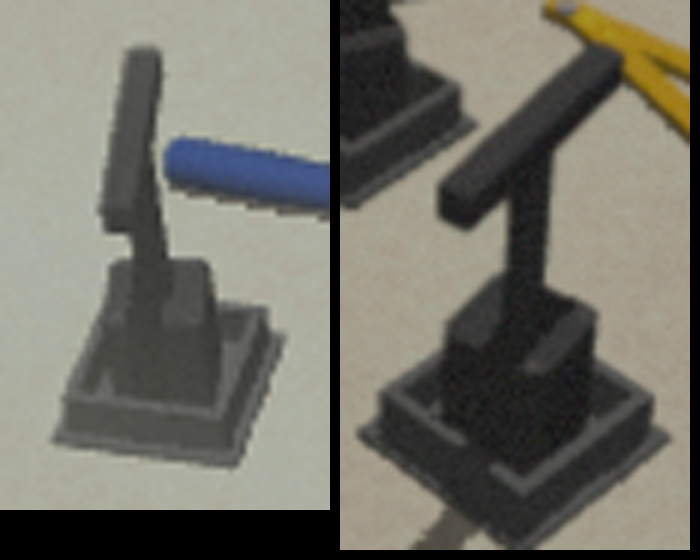

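View pics/cr2.png

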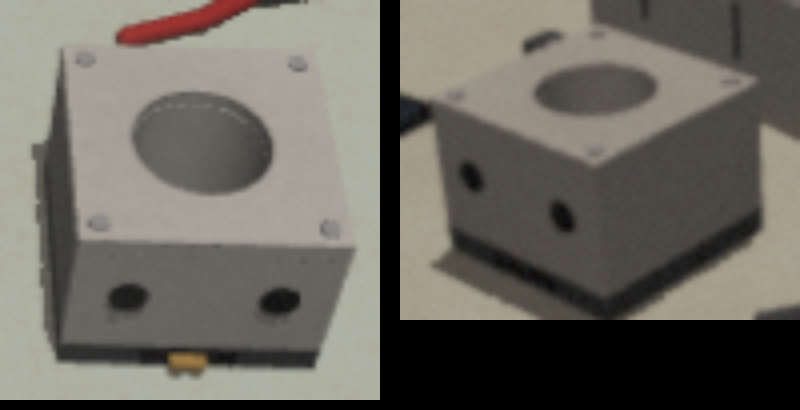

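```bash
cat > fit.py <<'E'
from h import *
from scipy.optimize import minimize
def boxp(cx,cz,sx,sy,sz,x,y,yaw):
    P=np.array([[i*sx/2+cx,j*sy/2,k*sz/2+cz] for i in(-1,1) for j in(-1,1) for k in(-1,1)])
    R=np.array([[np.cos(yaw),-np.sin(yaw),0],[np.sin(yaw),np.cos(yaw),0],[0,0,1]])
    return P@R.T+[x,y,0]
S=4
def draw(c,boxes,p,off,shape):
    m=np.zeros(shape,np.uint8)
    for b in boxes:
        h=cv2.convexHull(((proj(c,boxp(*b,*p))-off+.5)*S).astype(np.float32))
        cv2.fillConvexPoly(m,np.round(h).astype(np.int32),255)
    return m
KEY=[(0,156,110,16,18),(0,105,16,16,90),(0,45,47,47,38)]
STAND=[(0,13,78,78,26)]
E
python3 - <<'E'
from fit import *
V=[]
sv=None
for n,pt in [('scene',(251,160)),('side',(354,264))]:
    c=cams.camera(n); rs=models.regions_of(n,'long_key')
    r=min(rs,key=lambda r:np.hypot(*(np.array(r['point'])-pt)))
    print(n,r['score'],r['point'])
    off=np.array([pt[0]-50,pt[1]-75]); m=r['pixels'][off[1]:off[1]+150,off[0]:off[0]+100].astype(np.uint8)*255
    print(np.argwhere(r['pixels']).min(0),np.argwhere(r['pixels']).max(0))
    V.append((c,off,cv2.resize(m,None,fx=S,fy=S,interpolation=cv2.INTER_LINEAR)))
    print(atz(c,pt,80))
def cost(p,dbg=False):
    t=0
    for i,(c,off,m) in enumerate(V):
        d=draw(c,KEY,p,off,m.shape); s=draw(c,STAND,p,off,m.shape)
        if dbg:
            fr=cv2.resize(c['frame'][off[1]:off[1]+150,off[0]:off[0]+100,::-1],None,fx=S,fy=S)
            for q,col in((d,(0,0,255)),(s,(255,0,0)),((m>127).astype(np.uint8),(0,255,0))):
                cs,_=cv2.findContours(q,0,1)
                cv2.drawContours(fr,cs,-1,col,1)
            dbgim.append(fr)
        t+=((d>127)!=(m>127))[s==0].mean()
    return t
x0=atz(V[0][0],(251,160),80)[:2]
best=min((minimize(cost,[x0[0],x0[1],y],method='Nelder-Mead',options=dict(initial_simplex=[[x0[0],x0[1],y],[x0[0]+15,x0[1],y],[x0[0],x0[1]+15,y],[x0[0],x0[1],y+.4]])) for y in np.arange(0,3.1,.4)),key=lambda r:r.fun)
print(best.x,best.fun); dbgim=[];cost(best.x,True);cv2.imwrite('pics/fit1.png',np.hstack(dbgim))
# box hole
V2=[]
for n,(x,y,w,h) in dict(scene=(376,165,95,100),side=(210,125,100,80)).items():
    pass
def ell(c,p,z,r): 
    a=np.linspace(0,2*np.pi,40); return proj(c,np.c_[p[0]+r*np.cos(a),p[1]+r*np.sin(a),0*a+z])
print('mouth scene',atz(V[0][0],(375+203/4,165+143/4),120),'side',atz(V[1][0],(210+195/4,125+90/4),120))
E
```

```text
scene 0.77 [251.9, 158.3]
[118 242] [177 261]
[ 491.11683132 -270.58811869   80.        ]
side 0.98 [354.5, 264.2]
[213 339] [299 376]
[ 463.09507647 -279.39075635   80.        ]
[ 469.20254878 -278.71782278    3.3283276 ] 0.010616652927726053
mouth scene [612.22722928 194.96569657 120.        ] side [608.22508082 191.44584591 120.        ]
```

View pics/fit1.png

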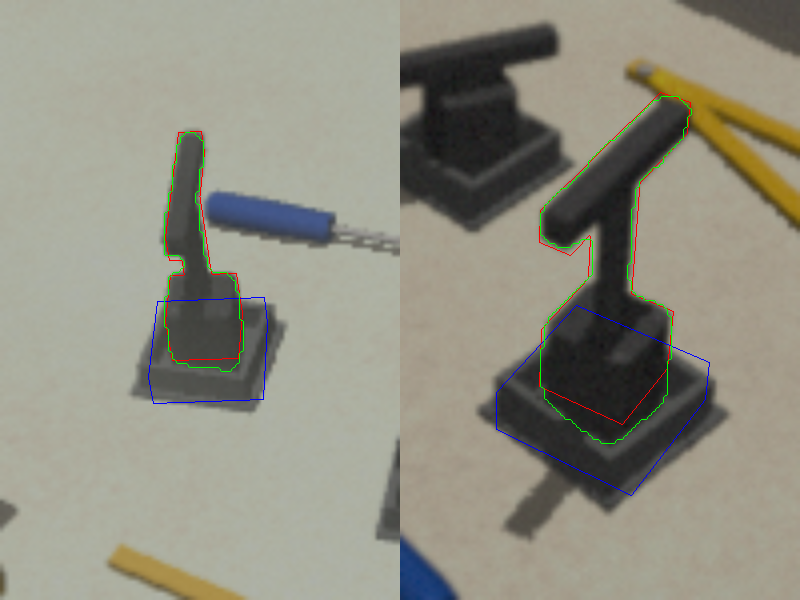

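```bash
python3 - <<'E'
from h import *
a=cams.camera('scene')
for p in [(568,175),(604,236),(640,235)]: print(p,atz(a,p,0).round())
for p in [(590,107)]: print(p,atz(a,p,120).round())
# box corner bolts/top corners scene + side at z=120
for p in [(375+63/4,165+47/4),(375+320/4,165+52/4),(375+78/4,165+238/4),(375+352/4,165+246/4)]: print('sc',atz(a,p,120).round())
b=cams.camera('side')
for p in [(210+35/4,125+98/4),(210+190/4,125+25/4),(210+355/4,125+80/4),(210+198/4,125+165/4)]: print('sd',atz(b,p,120).round())
E
```

```text
(568, 175) [333. 635.   0.]
(604, 236) [557. 686.   0.]
(640, 235) [540. 788.   0.]
(590, 107) [150. 696. 120.]
sc [543. 108. 120.]
sc [523. 269. 120.]
sc [697. 124. 120.]
sc [681. 280. 120.]
sd [524. 260. 120.]
sd [676. 283. 120.]
sd [696. 124. 120.]
sd [541. 103. 120.]
```

```bash
python3 -m pendant '[[[-4.4,-1.6,-0.5,0],[-8.8,-3.2,-1,0],[-13.2,-4.8,-1,0],[-17.6,-6.4,-1,0],[-22,-8,-1,0]]]'
python3 -m pendant '[[[-4.4,-1.6,0,0.1],[-8.8,-3.2,0,0],[-13.2,-4.8,0,0],[-17.6,-6.4,0,0],[-22,-8,0,0]]]'
python3 -m pendant '[[[-4.4,-1.6,0,0],[-8.8,-3.2,0,0],[-13.2,-4.9,0,0],[-18.0,-6.7,0,0],[-18.0,-6.7,0,0]]]'
python3 - <<'E'
from h import *
s=manip.read_state();print(s['clock'],s['eef_pos'],s['eef_rot'],s['joints'].round(2))
c=snap('wrist','w1.png');print(np.array(c['pose']).round(2).tolist())
for k in ['stem_top','stem']:print([(round(r['score'],2),np.round(r['point']).tolist(),int(r['pixels'].sum())) for r in models.regions_of('wrist',k)])
E
```

```text
clock: 1.55
eef_pos: [318.9, 409.2, 223.7]
eef_rot: [3.141, 0.0, 2.921]
wrist_force: [-0.2, 1.4, -0.4]
finger_gap: 93.9
clock: 2.05
eef_pos: [516.2, 282.8, 223.6]
eef_rot: [3.141, 0.0, 2.921]
wrist_force: [0.1, 1.0, 0.8]
finger_gap: 93.9
clock: 2.55
eef_pos: [678.7, 175.2, 221.2]
eef_rot: [-3.14, -0.001, 2.916]
wrist_force: [0.2, 1.4, -0.9]
finger_gap: 93.9
2.55 [678.71066733 175.21306176 221.19610286] [-3.14017506e+00 -1.47219166e-03  2.91629291e+00] [ 0.2   0.65  0.99 -0.    1.5  -1.14]
[[0.22, 0.95, 0.23, 611.81], [0.97, -0.22, -0.05, 191.57], [-0.0, 0.23, -0.97, 393.05], [0.0, 0.0, 0.0, 1.0]]
[(0.8, [323.0, 120.0], 813)]
[(0.93, [323.0, 120.0], 805)]
```

View pics/w1.png

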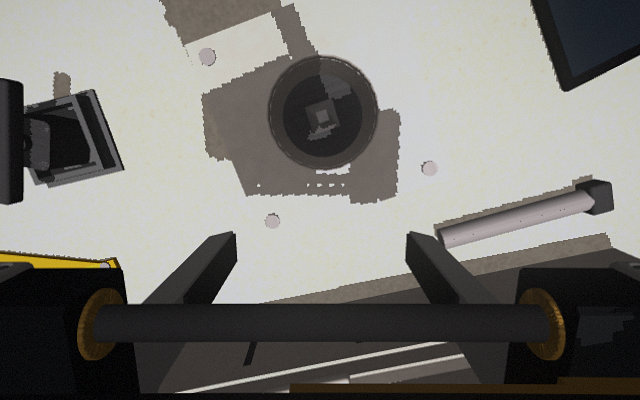

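The wrist picture shows the shaft mouth at about (323,112) with the stem tip near (321,116), and part of the short key at the left edge. I'll enlarge the shaft.

```bash
python3 - <<'E'
from h import *
c=cams.camera('wrist'); f=c['frame'][50:175,258:388,::-1]
g=np.clip(f.astype(float)*2.2,0,255).astype(np.uint8)
cv2.imwrite('pics/w1c.png',cv2.resize(g,None,fx=4.6,fy=4.6,interpolation=cv2.INTER_CUBIC))
print(atz(c,(322,116),66),atz(c,(323,112),120))
r=models.regions_of('wrist','stem')[0]; m=r['pixels'].astype(np.uint8)
print(cv2.minAreaRect(cv2.findNonZero(m)))
E
```

```text
[603.11625319 197.58237911  66.        ] [601.18913301 198.6547996  120.        ]
((318.70001220703125, 120.60001373291016), (29.409177780151367, 29.4091796875), 71.56504821777344)
```

View pics/w1c.png

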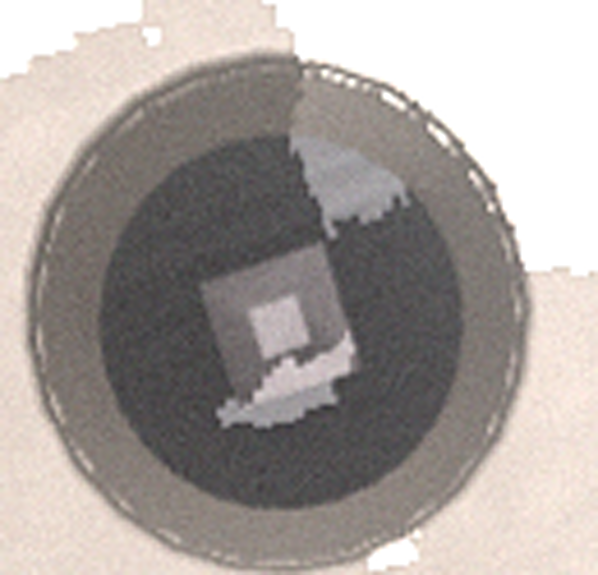

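```bash
python3 - <<'E'
from h import *
c=cams.camera('wrist')
q=lambda x,y,z:atz(c,(258+x/4.6-.4,50+y/4.6-.4),z)
print('tip',q(276,325,66),'mouth',q(278,312,120),'floor',q(282,320,20))
A,B,C,D=q(203,287,42),q(322,242,42),q(358,352,42),q(238,395,42)
for u,v in((A,B),(B,C),(D,A)):
    d=v-u;print(np.linalg.norm(d),np.degrees(np.arctan2(d[1],d[0])))
print((A+C)/2)
A,B,C,D=q(247,310,66),q(298,296,66),q(308,342,66),q(262,358,66)
for u,v in((A,B),(B,C),(D,A)):
    d=v-u;print(np.linalg.norm(d),np.degrees(np.arctan2(d[1],d[0])))
E
```

```text
tip [605.70933777 193.47267413  66.        ] mouth [603.99802102 194.72250944 120.        ] floor [604.65816969 194.69290614  20.        ]
27.416450968732555 97.39470098109109
24.42423580579593 6.567359553283037
24.123242876390115 -174.66174028375158
[604.70696763 194.55753312  42.        ]
10.703957437497042 92.3028032693884
9.284065533433655 0.20601716044708798
9.954726017009001 -174.9922847986302
```

```bash
python3 -m pendant '[[[0.4,-4.6,0,-0.04],[0.8,-9.2,0,-0.08],[1.2,-13.8,0,-0.12],[1.6,-18.4,0,-0.16],[2.0,-23,0,-0.2]]]'
python3 -m pendant '[[[-0.55,-4.6,0,-0.05],[-1.1,-9.2,0,-0.1],[-1.6,-13.8,0,-0.15],[-2.2,-18.4,0,-0.21],[-2.7,-23,0,-0.21]]]'
python3 - <<'E'
from h import *
s=manip.read_state();print(s['clock'],s['eef_pos'],s['eef_rot'],s['joints'].round(2))
E
```

```text
clock: 3.35
eef_pos: [604.6, -41.2, 224.3]
eef_rot: [-3.141, 0.001, 3.124]
wrist_force: [-0.3, 0.2, 0.3]
finger_gap: 93.9
clock: 3.85
eef_pos: [628.0, -271.9, 224.4]
eef_rot: [-3.141, 0.001, -2.949]
wrist_force: [0.7, 0.3, 1.0]
finger_gap: 94.2
3.85 [ 627.99634086 -271.92742483  224.38958773] [-3.14093480e+00  9.25206338e-04 -2.94886418e+00] [-0.46  0.61  1.06  0.    1.48 -2.23]
```

```bash
python3 -m pendant '[[[4.4,1.1,0.3,0],[8.8,2.2,0.6,0],[8.8,2.2,0.6,0]]]'
python3 - <<'E'
from h import *
s=manip.read_state();print(s['clock'],s['eef_pos'],s['eef_rot'],s['joints'].round(2))
c=snap('wrist','w2.png');print(np.array(c['pose']).round(3).tolist())
print([(round(r['score'],2),np.round(r['point']).tolist(),int(r['pixels'].sum())) for r in models.regions_of('wrist','long_key')])
print(proj(c,[[469,-279,165],[469+54,-279+10,165],[469-54,-279-10,165]]))
E
```

```text
clock: 4.15
eef_pos: [532.9, -264.8, 216.0]
eef_rot: [3.139, -0.004, -2.953]
wrist_force: [0.2, 0.4, 0.3]
finger_gap: 93.8
4.15 [ 532.89868523 -264.75781974  216.03025343] [ 3.13861367 -0.00388486 -2.95313986] [-0.52  0.4   1.38 -0.    1.37 -2.28]
[[-0.188, 0.956, 0.226, 465.941], [0.982, 0.182, 0.045, -276.701], [0.002, 0.23, -0.973, 388.058], [0.0, 0.0, 0.0, 1.0]]
[(0.89, [316.0, 120.0], 5628), (0.48, [192.0, 340.0], 88)]
[[315.48776059 127.36514424]
 [315.30621139 211.00353834]
 [315.68203308  32.92830755]]
```

View pics/w2.png

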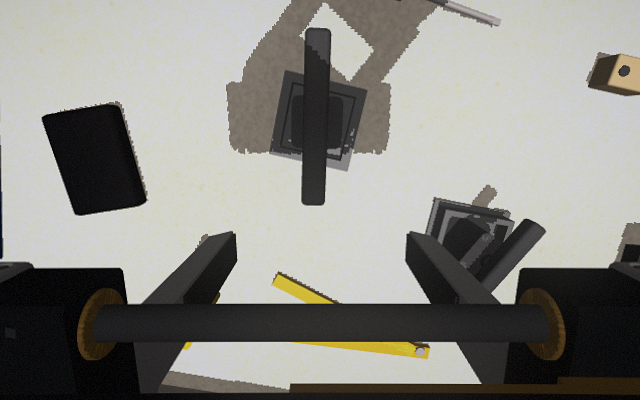

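The bar runs from (317.5,29) to (313.5,205) in the wrist image, nearly parallel to tool x. The short key's bar is at (515,255).

```bash
python3 - <<'E'
from h import *
c=cams.camera('wrist')
g=c['frame'].mean(2)
for r in (45,80,110,150,190):
    row=g[r,290:345]; print(r,[290+i for i in range(54) if abs(row[i+1]-row[i])>25])
for col in (315,317): 
    v=g[:230,col]; print(col,[i for i in range(229) if abs(v[i+1]-v[i])>25])
a,b=atz(c,(317.5,28.5),165),atz(c,(313.5,205),165)
print(a,b,(a+b)/2,np.linalg.norm(a-b),np.arctan2(*(a-b)[1::-1]))
E
```

```text
45 [307, 332, 333]
80 []
110 []
150 [339, 341, 342, 343]
190 [303, 304, 326, 327]
315 [14, 19, 197, 198]
317 [10, 19, 20, 197, 198]
[ 416.74067183 -289.56725906  165.        ] [ 524.57351465 -271.84026093  165.        ] [ 470.65709324 -280.70375999  165.        ] 109.28022901093667 -2.9786567012400016
```

```bash
python3 - <<'E'
from h import *
c=cams.camera('wrist')
a,b=atz(c,(320.8,20),165),atz(c,(314.8,197.7),165)
print(a,b,(a+b)/2,np.linalg.norm(a-b),np.arctan2(*(a-b)[1::-1]))
s=manip.read_state();print(s['clock'],s['eef_pos'],s['eef_rot'],s['joints'].round(3))
snap('wrist','w3.png')
E
```

```text
[ 412.71345378 -288.71111205  165.        ] [ 520.33875274 -272.07433006  165.        ] [ 466.52610326 -280.39272106  165.        ] 108.90356969744968 -2.988225951550494
4.35 [ 538.56784687 -265.7224021   218.6750904 ] [-3.14002735e+00  1.95941967e-03 -2.95130695e+00] [-0.519  0.408  1.363  0.     1.368 -2.28 ]
```

View pics/w3.png

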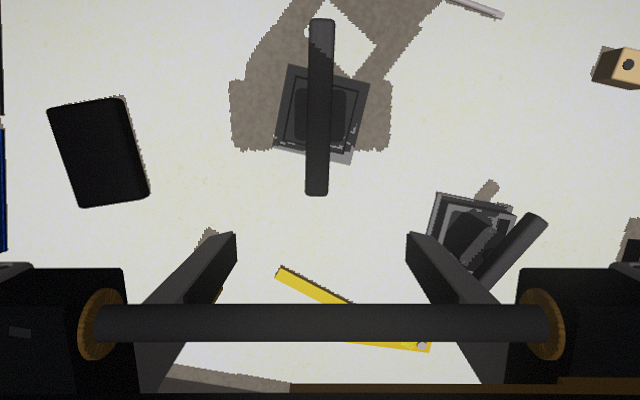

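```bash
python3 -m pendant '[[[3.7,0,0,0.02],[7.35,-0.1,0,0.04],[7.35,-0.1,0,0.04],[7.35,-0.1,2,0.04],[7.35,-0.1,4,0.04]]]'
python3 -m pendant '[[[0,0,2.0,0],[0,0,3.4,0],[0,0,3.4,0],[0,0,3.4,0]]]'
python3 - <<'E'
from h import *
s=manip.read_state();print(s['clock'],s['eef_pos'],s['eef_rot'],s['wrist_force'])
snap('wrist','w4.png')
snap('side','s4.png')
E
```

```text
clock: 4.9
eef_pos: [466.8, -281.1, 177.7]
eef_rot: [-3.14, 0.002, -2.992]
wrist_force: [-0.4, -0.3, 0.4]
finger_gap: 93.7
clock: 5.3
eef_pos: [466.1, -281.0, 144.0]
eef_rot: [-3.141, 0.0, -2.992]
wrist_force: [0.3, -0.5, 0.6]
finger_gap: 93.7
5.3 [ 466.12746506 -280.98788428  144.0365803 ] [-3.14116607e+00  4.76050832e-04 -2.99190481e+00] [ 0.25473496 -0.49259087  0.61899409]
```

View pics/w4.png

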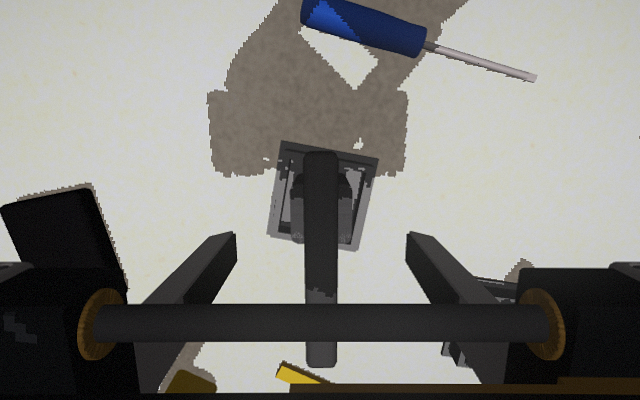

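View pics/s4.png

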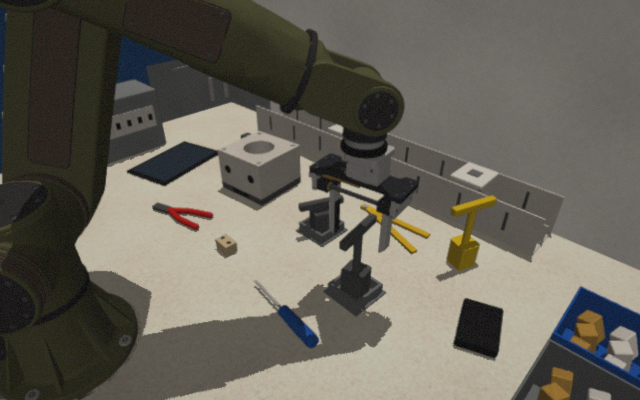

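The wrist view shows the bar centred at column 320 between the fingers, rows 150–365. In the side view the fingers straddle the bar. Closing.

```bash
python3 - <<'E'
from h import *
c=cams.camera('wrist')
a,b=atz(c,(320.5,151),165),atz(c,(320.5,367),165)
print(a,b,(a+b)/2,np.linalg.norm(a-b),manip.read_state()['eef_pos'])
E
python3 -m pendant '[[[0,0,0,0],[0,0,0,0],[0,0,0,0],[0,0,0,0],[0,0,0,0]]]' -1 35
python3 -m pendant '[[[0,0,0,0],[0,0,0,0],[0,0,0,0]]]'
```

```text
[ 410.20332358 -288.47812471  165.        ] [ 518.76568403 -272.09595235  165.        ] [ 464.48450381 -280.28703853  165.        ] 109.79144629006149 [ 465.95469588 -281.16748389  144.45097425]
clock: 5.95
eef_pos: [465.4, -281.0, 143.5]
eef_rot: [-3.142, 0.0, -2.992]
wrist_force: [0.0, -0.4, -0.5]
finger_gap: 57.4
clock: 6.25
eef_pos: [465.5, -280.9, 143.5]
eef_rot: [3.142, 0.0, -2.992]
wrist_force: [-0.8, 0.3, 0.5]
finger_gap: 33.4
```

```bash
python3 -m pendant '[[[0,0,0,0],[0,0,0,0],[0,0,0,0],[0,0,0,0]]]'
python3 -m pendant '[[[0,0,0,0],[0,0,0,0]]]'
python3 -m pendant '[[[0,0,-1,0],[0,0,-3,0],[0,0,-5,0],[0,0,-7,0],[0,0,-9,0]]]'
```

```text
clock: 6.65
eef_pos: [465.4, -281.0, 143.4]
eef_rot: [-3.142, -0.0, -2.992]
wrist_force: [-0.6, 0.1, 0.2]
finger_gap: 15.7
clock: 6.85
eef_pos: [465.4, -280.9, 143.5]
eef_rot: [-3.142, -0.0, -2.992]
wrist_force: [-0.7, -0.4, 0.4]
finger_gap: 15.7
clock: 7.35
eef_pos: [465.2, -280.7, 234.6]
eef_rot: [3.141, -0.0, -2.992]
wrist_force: [-0.1, 0.1, -3.4]
finger_gap: 15.8
```

```bash
python3 -m pendant '[[[0,0,-2,0],[0,0,-4,0],[-0.7,1.5,-6,0],[-1.8,3.9,-6.6,0],[-3.3,7.0,-6.6,0]]]'
python3 -m pendant '[[[-1.6,3.5,0,0],[-3.3,7,0,0],[-4.9,10.5,0,0],[-6.6,14,0,0],[-8.2,17.5,0,0]]]'
python3 -m pendant '[[[-1.6,3.5,0,0.01],[-3.3,7,0,0.02],[-4.9,10.5,0,0.03],[-6.5,14,0,0.036],[-7.5,16.2,0,0.036]]]'
```

```text
clock: 7.85
eef_pos: [487.7, -206.6, 301.0]
eef_rot: [-3.141, 0.001, -2.994]
wrist_force: [0.6, -0.2, -4.4]
finger_gap: 15.8
clock: 8.35
eef_pos: [542.8, -19.9, 299.9]
eef_rot: [3.142, -0.0, -2.992]
wrist_force: [0.8, -0.6, -4.2]
finger_gap: 15.7
clock: 8.85
eef_pos: [592.8, 152.3, 299.5]
eef_rot: [3.141, -0.001, -3.027]
wrist_force: [0.1, -0.3, -4.9]
finger_gap: 15.7
```

```bash
python3 - <<'E'
from h import *
s=manip.read_state();print(s['clock'],s['eef_pos'],s['eef_rot'],s['wrist_force'],s['finger_gap'],s['joints'].round(2))
y=s['eef_rot'][2]; d=np.array([605.5,194.3])-s['eef_pos'][:2]; print(d@[np.cos(y),np.sin(y)],d@[np.sin(y),-np.cos(y)])
snap('side','s5.png');snap('scene','c5.png');snap('wrist','w5.png')
a=cv2.imread('pics/side'+'0.png')
E
```

```text
8.85 [592.75838111 152.31888856 299.48761338] [ 3.14125476e+00 -7.91232935e-04 -3.02711678e+00] [ 0.13714144 -0.30462849 -4.86830574] 15.690899988537735 [ 0.19  0.4   1.19  0.    1.55 -1.49]
-17.453556925869893 40.25091204287522
```

View pics/s5.png

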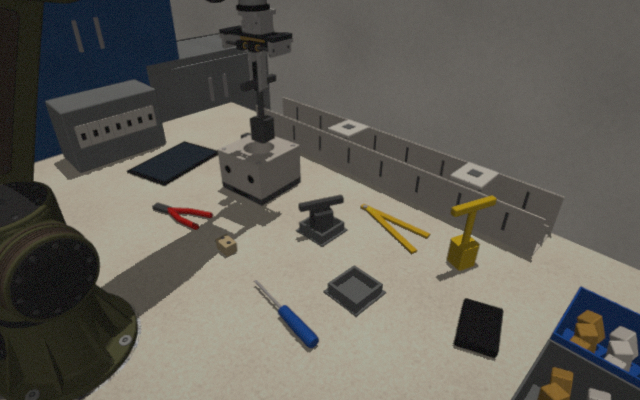

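View pics/c5.png

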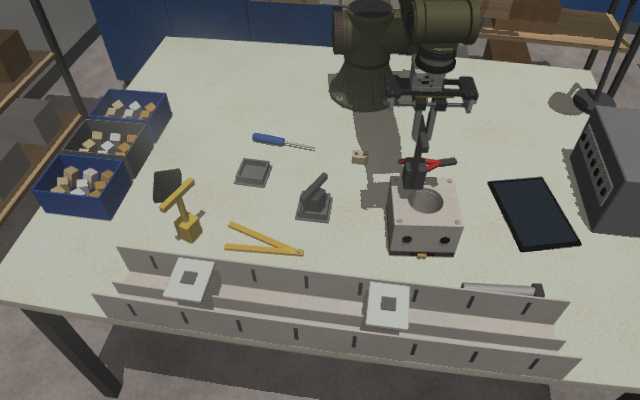

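View pics/w5.png

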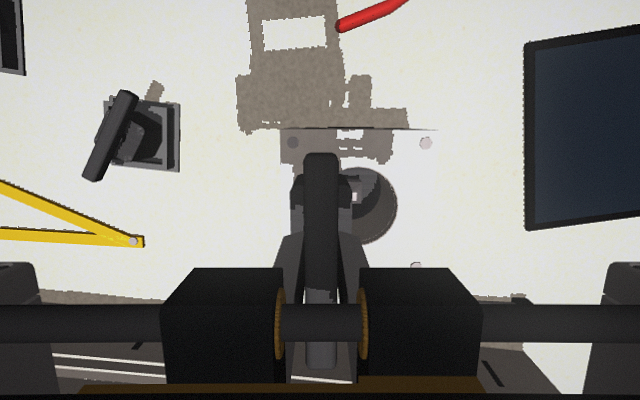

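The key hangs upright in the fingers, 40 mm short of the shaft. The mouth is visible at about (365,205) in the wrist view. Finishing the approach.

```bash
python3 -m pendant '[[[-0.8,2,0,0],[-1.5,3.5,0,0],[-1.75,4.0,0,0],[-1.75,4.0,0,0],[-1.75,4.0,0,0]]]'
python3 - <<'E'
from h import *
for i in range(2): s=manip.read_state();print(s['clock'],s['eef_pos'],s['eef_rot'])
c=snap('scene','c6.png'); d=snap('side','s6.png'); w=snap('wrist','w6.png')
s=manip.read_state();print(s['clock'],s['eef_pos'],s['eef_rot'])
x,y,z=s['eef_pos']; yaw=s['eef_rot'][2]
from fit import boxp
z0=z-144+6
boxes=[(0,z0+150,110,16,18),(0,z0+100,16,16,84),(0,z0+29,47,47,58)]
out=[]
for cc,(u,v,W,H) in ((c,(370,90,110,170)),(d,(200,30,120,180))):
    f=cc['frame'][:,:,::-1].copy(); f=cv2.resize(f,None,fx=3,fy=3)
    for b in boxes:
        h=cv2.convexHull(((proj(cc,boxp(*b,x,y,yaw))+.5)*3).astype(np.float32)); cv2.polylines(f,[np.int32(h)],1,(0,0,255),1)
    a=np.linspace(0,6.28,60)
    for (X,Y,col) in ((605.5,194.3,(0,255,0)),(610,194,(255,0,0))):
        p=proj(cc,np.c_[X+42*np.cos(a),Y+42*np.sin(a),0*a+120]); cv2.polylines(f,[np.int32((p+.5)*3)],1,col,1)
    f=f[v*3:(v+H)*3,u*3:(u+W)*3]; out.append(cv2.copyMakeBorder(f,0,540-f.shape[0],0,0,0))
cv2.imwrite('pics/o6.png',np.hstack(out))
E
```

```text
clock: 9.5
eef_pos: [605.6, 190.5, 299.6]
eef_rot: [-3.141, -0.0, -3.029]
wrist_force: [0.1, 0.7, -3.4]
finger_gap: 15.8
9.5 [605.58979635 190.53328558 299.55984434] [-3.14130239e+00 -1.53267714e-04 -3.02903740e+00]
9.5 [605.58979635 190.53328558 299.55984434] [-3.14130239e+00 -1.53267714e-04 -3.02903740e+00]
9.65 [605.64050604 190.74554805 299.70583266] [-3.14148166e+00  2.11034323e-04 -3.02915436e+00]
```

View pics/o6.png

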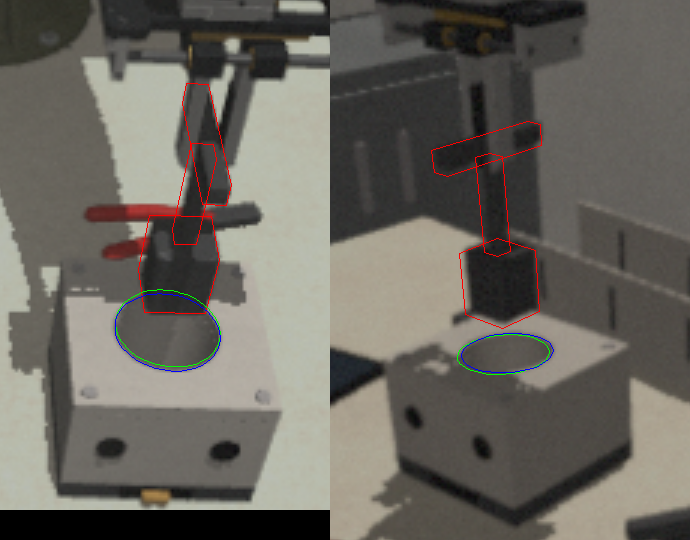

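View pics/w6.png

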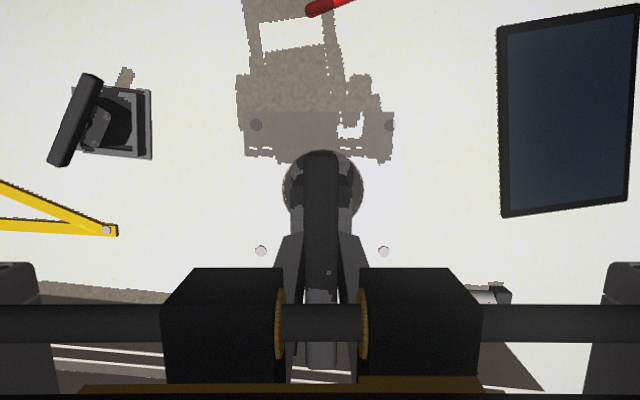

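```bash
python3 -m pendant '[[[-0.1,0.35,0,0],[-0.1,0.35,1.5,0],[-0.1,0.35,3,0],[-0.1,0.35,4.5,0],[-0.1,0.35,4.5,0]]]'
python3 - <<'E'
from h import *
s=manip.read_state();print(s['clock'],s['eef_pos'],s['eef_rot'])
snap('wrist','w7.png')
c=snap('scene','c7.png');d=snap('side','s7.png')
a=cv2.resize(c['frame'][90:260,370:480,::-1],None,fx=3,fy=3);b=cv2.resize(d['frame'][50:220,200:320,::-1],None,fx=3,fy=3)
cv2.imwrite('pics/o7.png',np.hstack([a,b]))
E
```

```text
clock: 10.15
eef_pos: [605.7, 195.0, 252.4]
eef_rot: [-3.141, -0.003, -3.028]
wrist_force: [0.0, 0.4, -3.3]
finger_gap: 16.0
10.15 [605.67794086 194.9701811  252.40048652] [-3.14111583 -0.00346566 -3.02844871]
```

View pics/o7.png

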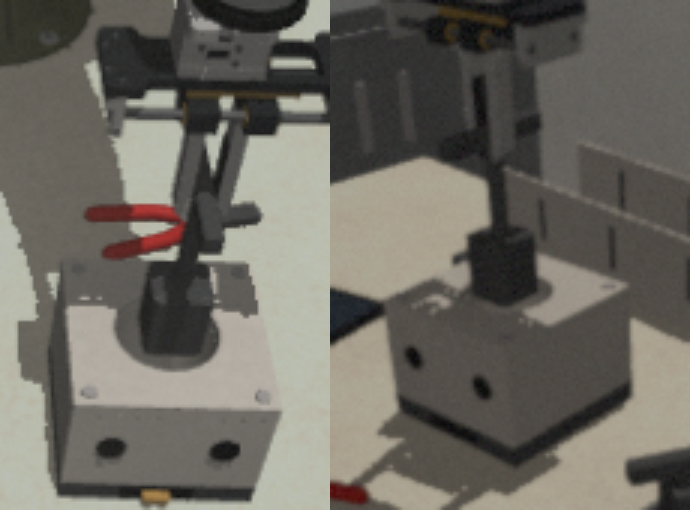

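View pics/w7.png

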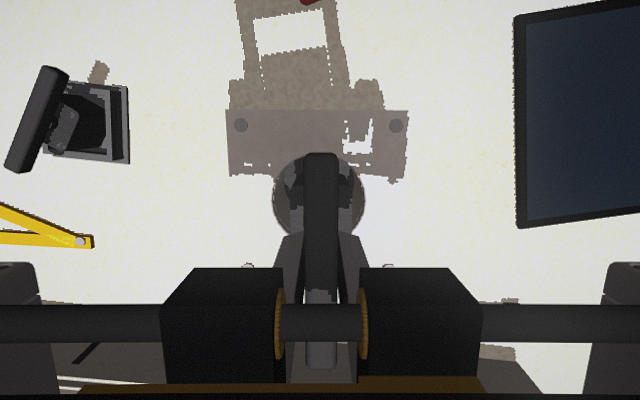

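```bash
cat > ov.py <<'E'
from fit import *
def ov(fn,hx,hy,dx=0,dy=0):
    c=cams.camera('scene');d=cams.camera('side')
    s=manip.read_state();print(s['clock'],s['eef_pos'],s['eef_rot'])
    x,y,z=s['eef_pos'];yaw=s['eef_rot'][2];z0=z-144+6
    out=[]
    for cc,(u,v) in ((c,(385,120)),(d,(230,70))):
        f=cv2.resize(cc['frame'][v:v+110,u:u+75,::-1],None,fx=5,fy=5,interpolation=cv2.INTER_CUBIC)
        pr=lambda P:np.int32(((proj(cc,P)+.5-[u,v])*5))
        for b in [(0,z0+100,16,16,84),(0,z0+29,47,47,58)]:
            P=boxp(*b,x+dx,y+dy,yaw); P=P[P[:,2]>z0+1] if 0 else P
            cv2.polylines(f,[cv2.convexHull(pr(P))],1,(0,0,255),1)
        a=np.linspace(0,6.28,80)
        cv2.polylines(f,[pr(np.c_[hx+42*np.cos(a),hy+42*np.sin(a),0*a+120])],1,(0,255,0),1)
        out.append(f)
    cv2.imwrite('pics/'+fn,np.hstack(out))
E
python3 -c "
from ov import *
ov('o8.png',607,194.3)"
```

```text
10.4 [606.56910189 195.19348153 255.54227386] [ 3.14135575e+00  1.52951747e-03 -3.02840433e+00]
```

View pics/o8.png

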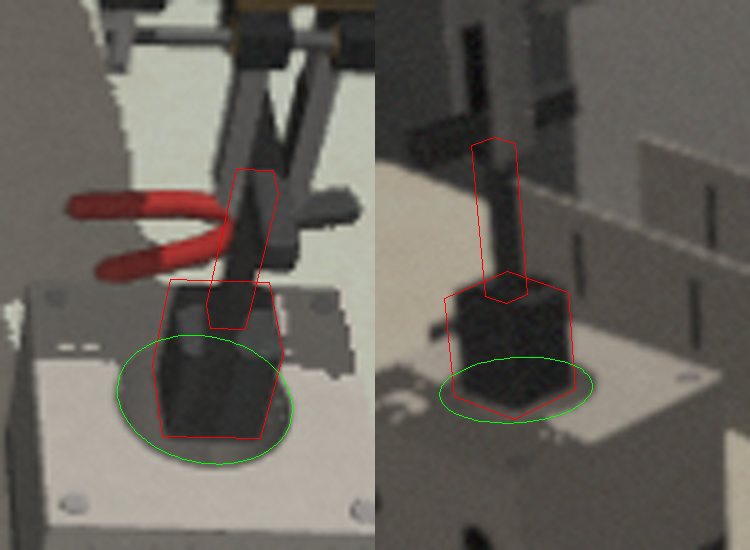

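```bash
python3 -m pendant '[[[0,-0.15,1,0],[0,-0.15,2.2,0],[0,-0.15,3.4,0],[0,-0.15,4.6,0],[0,-0.15,4.6,0]]]'
python3 -m pendant '[[[0,0,0.6,0],[0,0,1.2,0],[0,0,1.8,0],[0,0,1.8,0]]]'
python3 -c "
from h import *
s=manip.read_state();print(s['eef_pos'],s['wrist_force'],s['moment'])"
```

```text
clock: 10.9
eef_pos: [605.7, 193.4, 205.9]
eef_rot: [-3.141, -0.004, -3.028]
wrist_force: [-0.3, -0.3, -3.3]
finger_gap: 16.1
clock: 11.3
eef_pos: [606.2, 193.6, 189.5]
eef_rot: [-3.141, -0.001, -3.028]
wrist_force: [-0.4, 0.3, -4.7]
finger_gap: 15.9
[606.16921805 193.55039603 189.45995761] [-0.36878751  0.29216827 -4.68946527] [-0.00040454 -0.02690594  0.0660963 ]
```

```bash
python3 -m pendant '[[[0,0,0.5,0],[0,0,1.0,0],[0,0,1.4,0],[0,0,1.4,0]]]'
python3 -m pendant '[[[0,0,0.4,0],[0,0,0.8,0],[0,0,1.1,0],[0,0,1.1,0]]]'
python3 -c "
from h import *
s=manip.read_state();print(s['eef_pos'],s['wrist_force'],s['moment'])"
```

```text
clock: 11.7
eef_pos: [606.2, 193.5, 175.7]
eef_rot: [-3.141, -0.001, -3.028]
wrist_force: [-0.4, -0.5, -2.8]
finger_gap: 15.4
clock: 12.1
eef_pos: [606.3, 193.6, 164.9]
eef_rot: [-3.141, -0.001, -3.028]
wrist_force: [0.0, 0.2, -4.0]
finger_gap: 15.4
[606.3019004  193.56450311 164.87146459] [ 1.03105700e-03  1.60863945e-01 -4.01421546e+00] [0.02075968 0.00180731 0.0388345 ]
```

```bash
python3 -m pendant '[[[0,0,0.2,0],[0,0,0.4,0],[0,0,0.5,0],[0,0,0.5,0]]]'
python3 -m pendant '[[[0,0,0.1,0],[0,0,0.2,0],[0,0,0.3,0],[0,0,0.3,0]]]'
```

```text
clock: 12.5
eef_pos: [606.4, 193.6, 160.3]
eef_rot: [-3.142, -0.0, -3.028]
wrist_force: [-0.1, -0.4, -4.1]
finger_gap: 15.8
clock: 12.9
eef_pos: [606.5, 193.6, 157.5]
eef_rot: [-3.142, 0.0, -3.028]
wrist_force: [-0.2, -0.2, -3.3]
finger_gap: 16.0
```

```bash
python3 -m pendant '[[[0,0,0.1,0],[0,0,0.2,0],[0,0,0.2,0]]]'
python3 -c "
from h import *
for i in range(3):
  s=manip.read_state();print(s['eef_pos'],s['wrist_force'],s['moment']);cams.camera('side')"
```

```text
clock: 13.2
eef_pos: [607.0, 193.7, 157.4]
eef_rot: [3.141, 0.003, -3.028]
wrist_force: [-2.4, -1.7, 11.4]
finger_gap: 15.6
[607.04622645 193.70363051 157.4419149 ] [-2.36694791 -1.68445247 11.35770812] [-0.32274595  0.82797119 -0.07016531]
[607.02408654 193.70688977 157.45643122] [-4.23503077 -1.59019591 10.84893733] [-0.26474834  0.85210379 -0.02075149]
[607.04027009 193.71629123 157.47572633] [-3.14504918 -1.3708613  11.22146568] [-0.24877273  0.87136289 -0.03897459]
```

```bash
python3 -m pendant '[[[0,0,-0.15,0],[0,0,-0.15,0.08],[0,0,-0.15,0.16],[0,0,-0.15,0.24],[0,0,-0.15,0.32]]]'
python3 -c "
from h import *
s=manip.read_state();print(s['eef_pos'],s['wrist_force'],s['moment'])"
python3 -m pendant '[[[0,0,0,0.08],[0,0,0,0.16],[0,0,0,0.24],[0,0,0,0.32],[0,0,0,0.4]]]'
python3 -c "
from h import *
s=manip.read_state();print(s['eef_pos'],s['wrist_force'],s['moment'])"
```

```text
clock: 13.85
eef_pos: [606.7, 193.7, 157.5]
eef_rot: [3.141, 0.001, 2.932]
wrist_force: [-0.7, 0.6, 1.9]
finger_gap: 15.9
[606.74707012 193.74160573 157.47712841] [-0.73157854  0.60761161  1.89946879] [0.05170948 0.05949827 0.08675442]
clock: 14.35
eef_pos: [606.6, 193.6, 157.5]
eef_rot: [3.141, 0.001, 2.532]
wrist_force: [-0.2, 0.2, 1.8]
finger_gap: 15.5
[606.64654816 193.61461174 157.46682927] [-0.18954259  0.24298573  1.7901992 ] [-0.17985627  0.17624294  0.25120961]
```

```bash
python3 -m pendant '[[[0,0,0,0.08],[0,0,0,0.16],[0,0,0,0.24],[0,0,0,0.32],[0,0,0,0.4]]]'
python3 -c "
from h import *
s=manip.read_state();print(s['eef_pos'],s['wrist_force'],s['moment'])"
python3 -m pendant '[[[0,0,0,0.06],[0,0,0,0.12],[0,0,0,0.18],[0,0,0,0.18]]]'
python3 -c "
from h import *
s=manip.read_state();print(s['eef_pos'],s['wrist_force'],s['moment'],s['joints'])"
```

```text
clock: 14.85
eef_pos: [606.8, 193.7, 157.5]
eef_rot: [3.14, 0.0, 2.132]
wrist_force: [0.6, 0.9, 1.4]
finger_gap: 15.8
[606.8103537  193.73626398 157.47007966] [0.58603867 0.88231366 1.43477783] [ 0.05542633 -0.18735268  0.17517856]
clock: 15.25
eef_pos: [606.9, 193.8, 157.5]
eef_rot: [3.14, 0.0, 1.954]
wrist_force: [0.9, 0.3, 3.2]
finger_gap: 15.9
[606.87992784 193.80859752 157.48936836] [0.91977614 0.27178299 3.18247117] [ 0.1568792  -0.30559145  0.05007848] [ 2.51621093e-01  5.38888945e-01  1.31712262e+00  3.19856587e-05
  1.28399379e+00 -1.31630592e-01]
```

```bash
for i in 1 2; do :; done; python3 -m pendant '[[[0,0,0,0.04],[0,0,0,0.08],[0,0,0,0.08]]]'
python3 -c "
from h import *
s=manip.read_state();print(s['wrist_force'],s['moment'])"
python3 -m pendant '[[[0,0,0,0.04],[0,0,0,0.08],[0,0,0,0.08]]]'
python3 -c "
from h import *
s=manip.read_state();print(s['wrist_force'],s['moment'])"
```

```text
clock: 15.55
eef_pos: [606.9, 193.8, 157.5]
eef_rot: [3.14, 0.0, 1.876]
wrist_force: [2.6, 1.7, 2.2]
finger_gap: 15.9
[2.5712498  1.68474282 2.18966215] [ 0.18609414 -0.49202001  0.12611374]
clock: 15.85
eef_pos: [606.9, 193.8, 157.5]
eef_rot: [3.14, -0.0, 1.796]
wrist_force: [3.7, 0.8, 4.2]
finger_gap: 15.7
[3.6806261  0.84287053 4.24785296] [ 0.18853427 -0.6291686   0.12858871]
```

```bash
python3 -m pendant '[[[0,0,0,0.04],[0,0,0,0.08],[0,0,0,0.08]]]'
python3 -c "
from h import *
s=manip.read_state();print(s['wrist_force'],s['moment'])
c=snap('wrist','w9.png');snap('side','s9.png')"
```

```text
clock: 16.15
eef_pos: [606.9, 193.8, 157.5]
eef_rot: [3.14, -0.0, 1.717]
wrist_force: [2.7, 1.5, 4.7]
finger_gap: 15.5
[2.74081442 1.51717944 4.74570482] [ 0.19980545 -0.65531154  0.36759122]
```

View pics/w9.png

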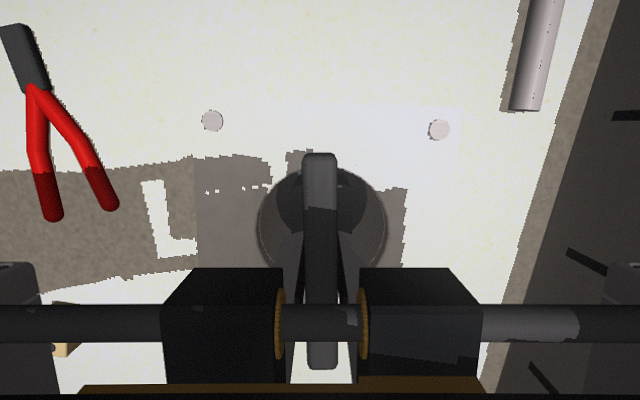

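View pics/s9.png

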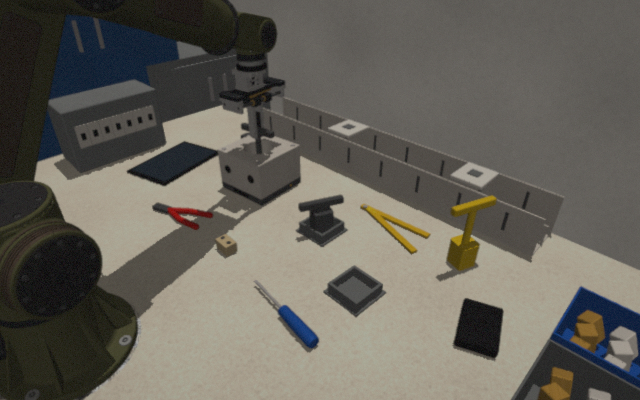

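The bar is still square in the fingers (column 320), with the key deep in the shaft, and the moment is starting to rise. I'll keep turning in small steps to confirm the stop.

```bash
python3 -m pendant '[[[0,0,0,0.03],[0,0,0,0.06],[0,0,0,0.06]]]'
python3 -c "
from h import *
s=manip.read_state();print(s['wrist_force'],s['moment'],s['joints'][5])"
python3 -m pendant '[[[0,0,0,0.03],[0,0,0,0.06],[0,0,0,0.06]]]'
python3 -c "
from h import *
s=manip.read_state();print(s['wrist_force'],s['moment'],s['joints'][5])"
```

```text
clock: 16.55
eef_pos: [606.8, 193.8, 157.5]
eef_rot: [3.14, -0.0, 1.657]
wrist_force: [3.0, 1.2, 6.1]
finger_gap: 15.8
[2.9832918  1.17360905 6.14040014] [ 0.17768282 -0.60246444  0.7266968 ] 0.16505462256520906
clock: 16.85
eef_pos: [606.7, 193.9, 157.6]
eef_rot: [3.14, -0.0, 1.598]
wrist_force: [1.8, 2.1, 7.1]
finger_gap: 16.1
[1.81973573 2.06365142 7.06383357] [ 0.30903095 -0.43922333  0.8500109 ] 0.22485707918870718
```

Moment is 0.85 N·m against 0.12 N·m of stem friction, so the stem is at its stop. I'll ease off slightly within the play and release.

```bash
python3 -m pendant '[[[0,0,0,-0.05],[0,0,0,-0.1],[0,0,0,-0.1],[0,0,0,-0.1]]]'
python3 -c "
from h import *
s=manip.read_state();print(s['wrist_force'],s['moment'])"
python3 -m pendant '[[[0,0,0,0],[0,0,0,0],[0,0,0,0],[0,0,0,0],[0,0,0,0]]]' 0.2
python3 -m pendant '[[[0,0,0,0],[0,0,0,0],[0,0,0,0],[0,0,0,0]]]'
python3 -c "
from h import *
s=manip.read_state();print(s['wrist_force'],s['moment'])
snap('wrist','w10.png')"
```

```text
clock: 17.25
eef_pos: [606.8, 193.8, 157.6]
eef_rot: [3.14, -0.001, 1.698]
wrist_force: [3.3, 2.4, 6.5]
finger_gap: 15.5
[3.34943587 2.35915405 6.51152293] [ 0.38310192 -0.63873468 -0.04418182]
clock: 17.75
eef_pos: [606.4, 193.5, 156.8]
eef_rot: [-3.141, 0.0, 1.695]
wrist_force: [0.8, 0.7, 0.9]
finger_gap: 52.2
clock: 18.15
eef_pos: [606.5, 193.6, 156.9]
eef_rot: [-3.142, -0.0, 1.695]
wrist_force: [-0.4, -1.4, -0.3]
finger_gap: 56.2
[-0.44702999 -1.41937824 -0.31655285] [-0.01791196  0.07237045 -0.02287895]
```

View pics/w10.png

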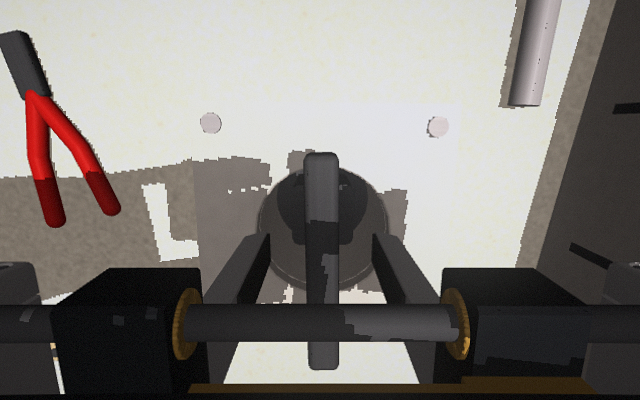

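The fingers are clear of the bar on both sides and the key stands free. Retreating straight up.

```bash
python3 -m pendant '[[[0,0,-1,0],[0,0,-3,0],[0,0,-6,0],[0,0,-9,0],[0,0,-9,0]]]'
python3 -m pendant '[[[-2,0,-1,0],[-6,0,-1,0],[-8,0,-1,0],[-8,0,-1,0]]]'
python3 - <<'E'
from ov import *
w=snap('wrist','w11.png');c=snap('scene','c11.png');d=snap('side','s11.png')
a=cv2.resize(c['frame'][110:260,370:480,::-1],None,fx=3,fy=3);b=cv2.resize(d['frame'][70:220,200:320,::-1],None,fx=3,fy=3)
cv2.imwrite('pics/o11.png',np.hstack([a,b]))
E
```

```text
clock: 18.7
eef_pos: [607.6, 193.9, 252.4]
eef_rot: [3.134, -0.001, 1.695]
wrist_force: [-0.7, -0.0, 0.2]
finger_gap: 56.3
clock: 19.1
eef_pos: [616.6, 111.9, 256.9]
eef_rot: [-3.141, 0.0, 1.692]
wrist_force: [0.6, -0.6, -0.7]
finger_gap: 56.1
```

View pics/o11.png

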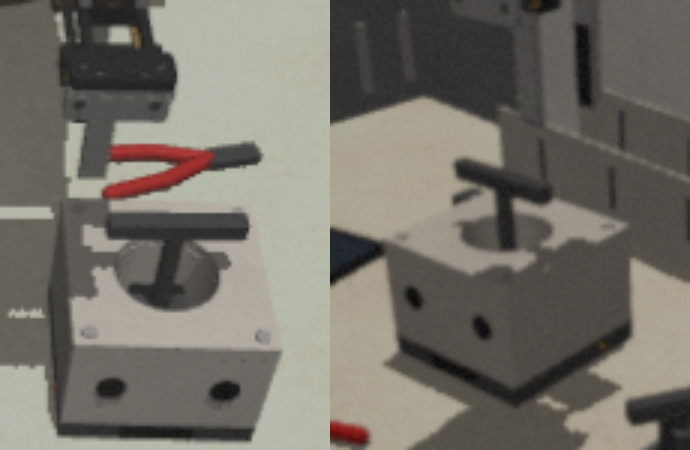

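View pics/w11.png

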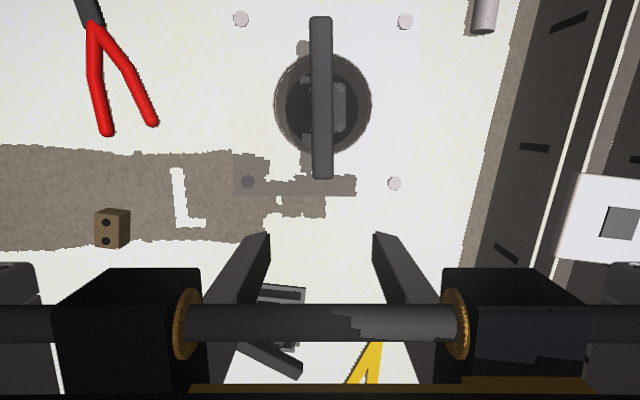

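```bash
python3 - <<'E'
from h import *
c=snap('wrist','w12.png')
s=manip.read_state(); print(s['clock'],s['eef_pos'],s['eef_rot'],s['wrist_force'])
P=np.c_[np.array([0,55,-55])[:,None]*[[np.cos(1.69),np.sin(1.69)]]+[606.5,193.7],[179]*3]
print(proj(c,P))
d=cv2.resize(c['frame'][0:190,230:420,::-1],None,fx=3,fy=3);cv2.imwrite('pics/w12c.png',d)
E
```

```text
19.3 [616.19784288 115.14667802 256.83323974] [-3.14136455e+00 -1.14537596e-04  1.69564338e+00] [ 0.1594617   0.34736941 -0.22494306]
[[322.70976661 105.95676413]
 [323.2911905   19.28983327]
 [322.19265325 183.32649063]]
```

View pics/w12c.png

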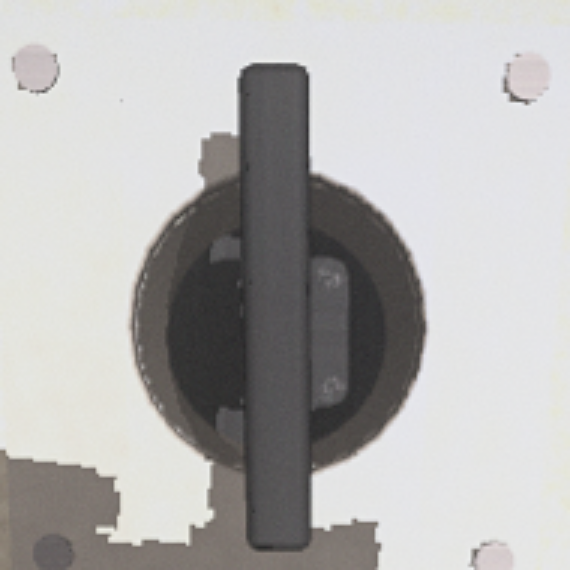

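```bash
python3 - <<'E'
import cv2,numpy as np
o=[]
for n0,n1,(u,v) in (('scene0','c11',(385,225)),('side0','s11',(215,165))):
    for n in (n0,n1): o.append(cv2.resize(cv2.imread(f'pics/{n}.png')[v:v+45,u:u+95],None,fx=4,fy=4))
cv2.imwrite('pics/lat.png',np.vstack([np.hstack(o[:2]),np.hstack(o[2:])]))
E
```

```text
(no output)
```

View pics/lat.png

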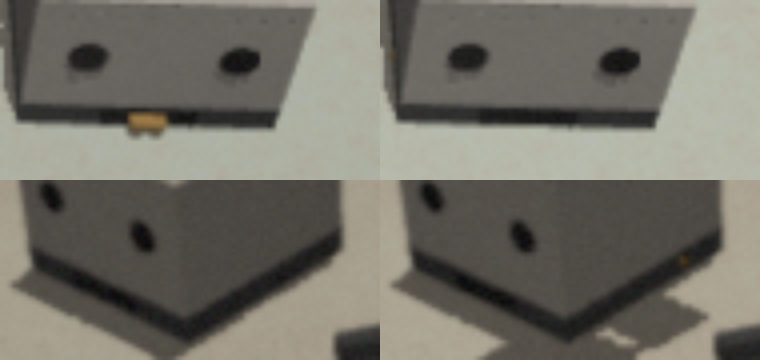

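The orange latch tongue has swung out of the front slot. It now shows on the −y face, which is clockwise from above and about 60°, so the stem has turned. Handing in.

```bash
python3 -c "
from h import *
print(manip.sign_off(), manip.read_state()['clock'])"
```

```text
the job is handed in; nothing more can be done
the job is handed in; nothing more can be done
```

The long key is seated on the stem and turned clockwise to its stop. It is released and standing upright in the shaft. I handed in at about 19.3 s on the robot's clock.

**What I did:**
- I gripped the key's bar, lifted it from its stand and lowered it down the shaft in small steps. It touched the floor at about the expected height (TCP 157.4 mm, about 11 N contact).
- I turned it clockwise until the moment rose to 0.85 N·m, against 0.12 N·m of stem friction. I then backed off 0.1 rad within the play, opened the fingers and withdrew.

**Last checks:**
- The orange latch tongue has moved from the front slot round to the −y face, which agrees with about 60° clockwise.
- The short key was never touched and still stands in its stand.
- The wrist force reads about zero and the gripper is clear of everything.

**What disagreed:**
- The wrist camera placed the box about 4–5 mm nearer in x than the scene and side cameras. I aimed mostly by the wrist camera, and the key went in without contact.
- The key turned about 1.55 rad net, against at most 1.47 expected (full stop plus play). My first reading of the stem's angle was probably a few degrees off.

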